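# Set out the slip-stamping desk

### The job

Set this desk out for date-stamping and stapling the slips, working from the robot's side: lay the big stapler midway between the pile of slips and the card tray, lengthways alongside the pile and level with the pile's middle, and put the box of staples on the desk close behind the stapler (beyond its far end from the robot) and in line with it. Stand the date stamp upright on the desk about a thumb's width off the other long side of the pile (the side away from the tray), level with the pile's middle, and set the paperweight on top of the pile in its middle. Leave the small stapler, the hole punch, the sticky notes and the eraser where they are.

Things in the scene. Friction and masses are not known exactly. Their poses are not given: they have to be found in the camera images.
- stapler_mid (a point): Big desk stapler, black with a bright steel magazine, lying upright on its base: 130 long (its x axis, jaw at +x), 34 wide (y), 56 high. The point is its centre, 28 above its underside. The sides of base and cover are plain and parallel, 34 apart, good to grip across y near the middle. Either end may face the robot when it is laid out. About 0.22 kg.
- staple_box_mid (a point): Box of staples: small brown cardboard carton with a white paper band, 40 (its x) by 60 (its y), 30 high. The point is its centre, 15 above its underside. It may be set down turned any way. About 0.11 kg.
- date_stamp_mid (a point): Self-inking date stamp standing upright: black frame over a clear foot 52 (its x) by 34 (its y), grey rounded handle block on top 48 by 32, 85 high in all, the handle from 47 to 85 above the desk. The point is its centre, 42.5 above its underside. Best gripped across y. It may stand turned any way. About 0.09 kg.
- weight_mid (a point): Turned steel paperweight: round base 58 across and 12 high, sloping in to a neck, with a round knob 26 across on top, the knob from 25 to 37 above its underside, 40 high in all. The point is its centre, 20 above its underside. About 0.32 kg; grip it by the knob.
- slips: Squared pile of white A6 slips, 148 (its x, long side, pointing roughly away from the robot) by 105 (its y), 25 high, does not move. Origin at the centre of its underside, on the desk. The tray stands beside one long side of it, left or right, 220 to 230 between centres; the stapler belongs in between, the date stamp beside the other long side.
- tray: Grey open card tray, 168 (its x) by 122 (its y), walls 36 high, with finished slips in it and a finger gap in the wall towards the robot; does not move. Turned nearly as the pile is. Origin at the centre of its underside, on the desk.
- mini_stapler_mid (a point): Small stapler of the same make-up and colours as the big one but half as long: 64 (its x) by 24, 36 high. The point is its centre, 18 above its underside. Not part of the job; to be left alone.
- punch_mid (a point): Two-hole punch, black base 72 (its x) by 104 (its y) with a grey lever plate, 54 high. The point is on its middle, 26 above its underside. Not part of the job; to be left alone.
- note_block_mid (a point): Block of yellow sticky notes, 51 square, 24 high. The point is its centre, 12 above its underside. Not part of the job; to be left alone.
- eraser_mid (a point): White eraser in a blue sleeve, 43 (its x) by 18, 12 high, lying on the robot's side of the desk. The point is its centre, 6 above its underside. Not part of the job; to be left alone.

How it is judged:
By the outcome, as a careful person would: the job done as asked, in the order asked, and still so for the second after the job is handed in, with the robot touching nothing.
It also fails if it takes over 96 s, if anything falls off the work surface, if the arm or the gripper's body presses on something with over 40 N, if the wrist force passes 120 N, or if a joint passes its speed limit or range.

### The arm

A 6-joint arm with a two-finger parallel gripper is mounted at the origin on the work surface. World frame = base frame: x ahead of the robot, y to its left, z up, the work surface at z = 0. Lengths are in m, angles in rad, forces in N, time in s.
With the tool pointing down it reaches from about 0.375 to 0.9 m from the base axis. Payload 3.1 kg.
Tool frame: the origin (TCP) lies midway between the tips of the shut fingers; the grasp point (between the pads) lies 19 mm behind it; z points along the fingers, y is the direction in which the jaws open and shut (so a half turn about z gives the same grasp; the last joint's range is limited). The gripper opens to 85 mm and grips with 20 to 120 N. Pads are 22 mm wide; open, the fingers measure 114 mm over their backs; the gripper's body (76 mm by 85 mm) begins 54 mm behind the grasp point. The pads swing forward as they close: fully open they stand 13 mm farther back than shut.
Start: joints at [-1.294, 0.527, 1.433, -0, 1.181, -0.178], TCP at [0.275, -0.561, 0.231] pointing down, gripper open.
Joint ranges: [-3.08, 3.08], [-0.75, 2.2], [0.22, 2.44], [-1.43, 4.57], [0, 2.65], [-2.85, 2.85]. Speed limits (rad/s): [2.79, 2.79, 3.14, 3.14, 3.14, 3.14].

### API

Orientations are given as a unit quaternion [x, y, z, w].
In Python, from station import manip gives the robot as it stands.
- The arm moves only by the tool play_rows, never from a script. Its argument "increments" is a list of rows, each a list of 3 entries, a list of its own where there are three numbers: the shift along the tool's x, y, z in m, then the turn, a rotation vector about the tool's x, y, z in rad, then the opening, from 0 (shut) to 1 (fully open). A call has 1 to 10 rows; each row is the pose to reach, as a shift and turn from the pose commanded when the call began, along the tool's axes at that moment; what a row does not reach only later rows make up. A row lasts 1/10 s, in which the tool goes at most 50 mm and 8.59 degrees, less where a joint would pass 70% of its speed; a pose out of reach is approached as far as the arm can. A call with a gripper value outside its range is refused whole. The fingers move at their own pace and stop on an object; "force" is the grip in N (left out, the last holds). Time passes only in rows, so rows that repeat a pose let the fingers close. It gives the time, the measured TCP pose, the force and the opening at its end, in the units of the state.
- manip.sense(): the state, without advancing time (a new reading comes with each control period).
- manip.snapshot(name): name is "scene" or "top" or "wrist"; returns (picture, depth): 420x560x3 uint8, red, green, blue; 420x560 float32, m along the optical axis (not along the pixel's ray), 0 where there is no reading.
- manip.camera_model(name): a dict with "camera_matrix" (3x3 intrinsics, pixels), "R" (3x3) and "t" (3): a world point X has camera coordinates R X + t. Camera axes: x right, y down, z forward; pixel columns grow to the right and rows downward; lengths in m; the calibration is good to about 2 mm. A picture is of the moment at which its call begins: read the wrist's pose just before it. camera_model takes no time and is no camera call; for the wrist camera it gives the pose at the moment of the call.
- manip.sign_off(): hands the job in, once; it reports no verdict.
Trained networks look in the newest picture that a camera, given by its name, has taken for a name from the list of things; names that differ only in an ending like _2 or _b are one class to them, and where a whole thing is asked for, a point or a joint stands for the part that bears it (a point fixed in the world has none). Each returns a list of dicts, best first, with "p" (0 to 1); they miss things now and then, are a little off and sometimes report something else, mostly with a low value. They report only what shows in the picture. A call takes as long as a camera call.
- manip.regions_of(camera, thing): "region" (420x560 bool, what is visible of it) and "rect" ([left, top, width, height] in pixels, round what is visible of it).
The state is a dict: "t": time; "q": joint angles; "qd": joint speeds; "tau": joint torques, N m; "tcp_pos": TCP position; "tool_rot": TCP orientation; "force": force on the tool from outside, world axes, zero at the start; "ft_torque": the same for the moment, N m; "finger_gap": opening from 0.0 (shut) to 1.0 (fully open).
Only numpy, scipy, OpenCV 4.12 (cv2) and the standard library are available. Lean on these libraries where they do the work, as an engineer would, in place of code of your own. Each camera call takes 0.05 s, during which the arm holds its last target.

## Working session

There is one attempt and no reset: what is moved stays moved. The work goes in short steps, Python scripts to look and compute and a tool call to move; the robot and the scene stay as the last step left them, time stands still between calls to the robot, and variables do not carry over. Pictures are saved under pics/ and viewed, and the job is handed in when it is done.

Besides the shell and the picture viewer there is one more tool, called after ">>>" as name([rows], argument=value, ...), one row to a line, values as JSON. play_rows: Moves the arm, as the interface text tells. Its arguments: {"type":"object","properties":{"increments":{"type":"array"},"force":{"type":"number"}},"required":["increments"]}

```bash
mkdir -p pics; ls; python3 - <<'E'
from station import manip
import cv2,numpy as np
s=manip.sense();print({k:np.round(v,3) for k,v in s.items()})
for n in ("scene","top"):
    im,d=manip.snapshot(n)
    cv2.imwrite(f"pics/{n}0.png",im[:,:,::-1]); np.savez(f"{n}0.npz",im=im,d=d,**manip.camera_model(n))
    c=manip.camera_model(n);print(n,c)
E
```

```text
pics
{'t': np.float64(0.0), 'q': array([-1.293,  0.528,  1.434, -0.   ,  1.181, -0.179]), 'qd': array([-0.001, -0.   ,  0.003,  0.002,  0.   , -0.   ]), 'tau': array([-0.0000e+00, -4.4235e+01, -1.7803e+01, -0.0000e+00,  8.0000e-03,
        0.0000e+00]), 'tcp_pos': array([ 0.275, -0.56 ,  0.23 ]), 'tool_rot': array([ 0.974,  0.226, -0.   , -0.001]), 'force': array([-0.178, -0.341, -1.309]), 'ft_torque': array([-0.029,  0.019,  0.005]), 'finger_gap': np.float64(1.0)}
scene {'camera_matrix': array([[438.99870691,   0.        , 281.27932952],
       [  0.        , 438.99870691, 209.63373878],
       [  0.        ,   0.        ,   1.        ]]), 'R': array([[-0.63350689,  0.77350595, -0.01890948],
       [ 0.47635208,  0.37064422, -0.79731522],
       [-0.60971938, -0.51411225, -0.60326683]]), 't': array([ 0.34905828, -0.20629238,  1.33032166])}
top {'camera_matrix': array([[382.62664501,   0.        , 282.82481544],
       [  0.        , 382.62664501, 212.91680113],
       [  0.        ,   0.        ,   1.        ]]), 'R': array([[-0.02193485, -0.99969645, -0.01121904],
       [-0.99514298,  0.02290935, -0.09573719],
       [ 0.09596515,  0.00906457, -0.99534342]]), 't': array([0.03125515, 0.54069743, 0.98114978])}
```

View pics/top0.png

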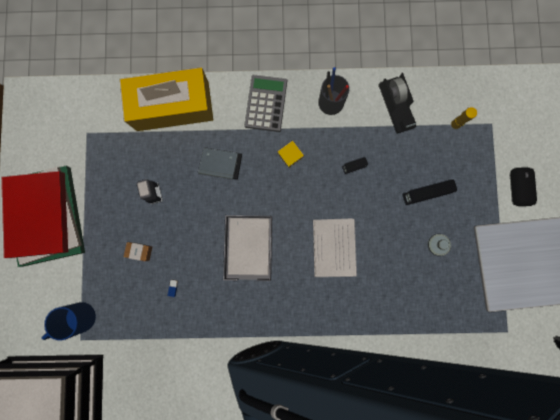

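View pics/scene0.png

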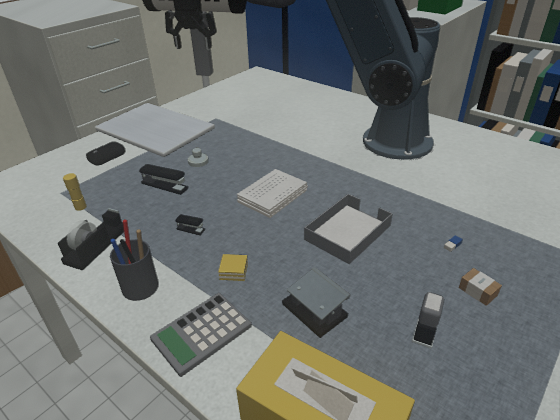

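```bash
cat > h.py <<'E'
from station import manip
import cv2,numpy as np
def world(d,c,mask):
    v,u=np.nonzero(mask&(d>0)); z=d[v,u]; K=c["camera_matrix"]
    p=np.c_[(u-K[0,2])/K[0,0]*z,(v-K[1,2])/K[1,1]*z,z]
    return (p-c["t"])@c["R"]
def rect(p):
    r=cv2.minAreaRect((p[:,:2]*1000).astype(np.float32)); 
    return np.round(r[0],1),np.round(r[1],1),round(r[2],1)
T=["stapler_mid","staple_box_mid","date_stamp_mid","weight_mid","slips","tray","mini_stapler_mid","punch_mid","note_block_mid","eraser_mid"]
E
python3 - <<'E'
from h import *
for n in ("top","scene"):
    f=np.load(n+"0.npz"); print(n)
    for t in T:
        for r in manip.regions_of(n,t)[:2]:
            if r["p"]<.3: continue
            p=world(f["d"],f,r["region"]); 
            zs=np.percentile(p[:,2],[2,50,98])*1000
            print(t,round(r["p"],2),r["rect"],len(p),"z",np.round(zs),"all",rect(p),"med",np.round(np.median(p,0)*1000))
E
```

```text
top
stapler_mid 0.78 [401.9, 181.6, 55.5, 24.3] 731 z [ 4. 49. 55.] all (array([ 593.8, -378. ]), array([ 37.7, 150. ]), 13.9) med [ 587. -361.   49.]
staple_box_mid 0.6 [123.6, 242.7, 28.9, 16.9] 459 z [-0. 30. 34.] all (array([450.9, 411.4]), array([76.9, 47.1]), 78.7) med [450. 401.  30.]
date_stamp_mid 0.65 [134.6, 180.1, 28.6, 21.4] 455 z [ 3. 77. 88.] all (array([605.4, 367.4]), array([49.6, 33.4]), 15.3) med [603. 359.  77.]
weight_mid 0.72 [428.3, 233.1, 22.8, 19.5] 404 z [ 1. 16. 42.] all (array([ 450.9, -391.6]), array([58.1, 52.8]), 89.1) med [ 450. -384.   16.]
slips 0.62 [314.4, 217.5, 42.1, 62.5] 2350 z [20. 25. 29.] all (array([ 449.8, -112.7]), array([107.4, 150.2]), 89.9) med [ 449. -112.   25.]
tray 0.64 [222.4, 213.6, 48.3, 66.6] 3067 z [ 1. 12. 37.] all (array([451.4, 116.9]), array([128.4, 173.5]), 87.8) med [453. 115.  12.]
mini_stapler_mid 0.59 [346.2, 158.2, 21.8, 13.1] 213 z [ 3. 32. 37.] all (array([ 666.7, -175.2]), array([22. , 61.2]), 17.4) med [ 664. -172.   32.]
punch_mid 0.38 [123.0, 240.3, 29.2, 20.0] 444 z [ 0. 30. 34.] all (array([450.4, 411.3]), ar
[... 1633 characters left out ...]
.55 [174.4, 213.4, 26.3, 20.3] 447 z [ 1. 23. 36.] all (array([ 652.6, -186.9]), array([77.1, 63.1]), 37.2) med [ 670. -171.   23.]
punch_mid 0.97 [283.4, 269.2, 68.5, 71.0] 2784 z [ 5. 44. 54.] all (array([660.9, 187.1]), array([112.5, 116.1]), 79.2) med [691. 197.  44.]
note_block_mid 0.69 [217.0, 251.6, 31.5, 30.6] 671 z [ 3. 24. 27.] all (array([701. ,  -7.8]), array([63. , 58.4]), 35.5) med [709.   3.  24.]
note_block_mid 0.52 [304.8, 194.0, 85.4, 68.1] 3467 z [ 1. 13. 37.] all (array([429.8, 100.8]), array([152.9, 219.9]), 87.7) med [462. 113.  13.]
eraser_mid 0.72 [441.8, 236.9, 14.5, 14.6] 155 z [ 3. 12. 14.] all (array([352.2, 316.4]), array([18.1, 44. ]), 80.8) med [356. 317.  12.]
```

```bash
cat >> h.py <<'E'
from scipy.spatial.transform import Rotation as Ro
def plan(pos,yaw):
    """shift/rotvec in tool axes to reach world TCP pos (m) with jaw axis (tool y) along world yaw deg (mod 180), pointing down"""
    s=manip.sense(); R0=Ro.from_quat(s["tool_rot"]); out=[]
    for a in (yaw,yaw+180):
        y=np.array([np.cos(np.radians(a)),np.sin(np.radians(a)),0]); z=np.array([0,0,-1.]); x=np.cross(y,z)
        rv=(R0.inv()*Ro.from_matrix(np.c_[x,y,z])).as_rotvec()
        out.append((np.linalg.norm(rv),rv))
    out.sort(key=lambda o:o[0]); sh=R0.inv().apply(np.array(pos)-s["tcp_pos"])
    print("t",round(s["t"],2),"tcp",np.round(s["tcp_pos"],4),"q",np.round(s["q"],2),"gap",round(float(s["finger_gap"]),3))
    print("shift",np.round(sh,4),"rot",np.round(out[0][1],3),"alt",np.round(out[1][1],3),"rows>=",np.ceil(max(np.linalg.norm(sh)/.05,np.degrees(out[0][0])/8.59)))
E
python3 - <<'E'
from h import *
band={"stapler_mid":(.04,.07),"staple_box_mid":(.024,.04),"date_stamp_mid":(.06,.1),"weight_mid":(.034,.06),"slips":(.018,.035),"tray":(.03,.045)}
for n in ("top","scene"):
    f=np.load(n+"0.npz"); manip.snapshot(n)
    for t,(a,b) in band.items():
        r=manip.regions_of(n,t)
        if not r: continue
        p=world(f["d"],f,r[0]["region"]); p=p[(p[:,2]>a)&(p[:,2]<b)]
        # trim outliers
        print(n,t,len(p),rect(p),"mean",np.round(p.mean(0)*1000,1))
from h import plan
plan([.585,-.368,.26],104)
E
```

```text
top stapler_mid 626 (array([ 589.6, -368.1]), array([ 33.9, 124.5]), 13.9) mean [ 588.8 -366.3   49.8]
top staple_box_mid 356 (array([450.4, 404.5]), array([59.6, 40.2]), 78.4) mean [450.2 403.6  30.6]
top date_stamp_mid 269 (array([606.4, 366.3]), array([48.1, 30. ]), 15.0) mean [604.7 363.4  81.2]
top weight_mid 80 (array([ 451.4, -391.3]), array([24.9, 23.2]), 69.3) mean [ 450.8 -390.6   39.4]
top slips 2324 (array([ 449.7, -113.1]), array([149.2, 107.4]), 0.5) mean [ 449.  -113.    24.8]
top tray 262 (array([454.1, 113.9]), array([122.3, 168.1]), 87.7) mean [463.5 113.9  35.7]
scene stapler_mid 412 (array([ 590. , -366.7]), array([ 35.7, 124. ]), 12.6) mean [ 592.6 -360.    49.7]
scene staple_box_mid 583 (array([449.5, 406.2]), array([60.5, 44. ]), 79.4) mean [452.3 407.2  29.9]
scene date_stamp_mid 598 (array([606.6, 369.1]), array([47.9, 31.9]), 14.3) mean [613.8 371.   79.9]
scene weight_mid 40 (array([ 452.6, -387.5]), array([20.7, 21.4]), 5.8) mean [ 453.3 -386.8   38.9]
scene slips 1594 (array([ 447.3, -112.5]), array([155.5, 109.3]), 0.7) mean [ 454.4 -108.4   24.8]
scene tray 498 (array([452.5, 114.3]), array([123.9, 172. ]), 87.6) mean [468.7 114.8  34.3]
t 1.8 tcp [ 0.2751 -0.5612  0.2313] q [-1.29  0.53  1.43  0.    1.18 -0.18] gap 1.0
shift [ 0.3632 -0.037  -0.0287] rot [-0.    -0.     0.211] alt [ 0.   -0.   -2.93] rows>= 8.0
```

```bash
python3 - <<'E'
from h import *
plan([.589,-.367,.2],13.5)
E
```

```text
t 1.8 tcp [ 0.2751 -0.5612  0.2313] q [-1.29  0.53  1.43  0.    1.18 -0.18] gap 1.0
shift [ 0.3673 -0.0362  0.0313] rot [ 0.    -0.    -1.351] alt [-0.    -0.     1.791] rows>= 10.0
```

>>> play_rows([
  [[0.367, -0.036, 0.031], [0, 0, -1.351], 0.75],
  [[0.367, -0.036, 0.031], [0, 0, -1.351], 0.75],
  [[0.367, -0.036, 0.031], [0, 0, -1.351], 0.75],
  [[0.367, -0.036, 0.031], [0, 0, -1.351], 0.75],
  [[0.367, -0.036, 0.031], [0, 0, -1.351], 0.75],
  [[0.367, -0.036, 0.031], [0, 0, -1.351], 0.75],
  [[0.367, -0.036, 0.031], [0, 0, -1.351], 0.75],
  [[0.367, -0.036, 0.031], [0, 0, -1.351], 0.75],
  [[0.367, -0.036, 0.031], [0, 0, -1.351], 0.75],
  [[0.367, -0.036, 0.031], [0, 0, -1.351], 0.75],
])

```text
t: 2.8
tcp_pos: [0.5896, -0.3662, 0.1999]
tool_rot: [0.618, 0.786, -0.0, -0.0]
force: [-0.5, 0.1, 0.3]
finger_gap: 0.75
```

```bash
cat >> h.py <<'E'
def wrist(name,things,bands):
    c=manip.camera_model("wrist"); im,d=manip.snapshot("wrist"); cv2.imwrite(f"pics/{name}.png",im[:,:,::-1])
    for t,(a,b) in zip(things,bands):
        r=manip.regions_of("wrist",t)
        if not r: print(t,"none"); continue
        p=world(d,c,r[0]["region"]); q=p[(p[:,2]>a)&(p[:,2]<b)]
        print(t,round(r[0]["p"],2),r[0]["rect"],len(q),rect(q) if len(q)>3 else "", "zmax",np.round(np.percentile(p[:,2],98)*1000))
E
python3 - <<'E'
from h import *
wrist("w1",["stapler_mid"],[(.04,.07)])
plan([.589,-.367,.015],13.5)
E
```

```text
stapler_mid 0.84 [259.1, 125.8, 30.8, 124.3] 3844 (array([ 590.1, -369.5]), array([ 33.9, 124.4]), 14.0) zmax 54.0
t 2.9 tcp [ 0.5886 -0.3674  0.2002] q [-0.72  0.65  1.27 -0.    1.21 -0.95] gap 0.745
shift [0.0002 0.0005 0.1852] rot [-0.    -0.    -0.003] alt [-0.000e+00  1.000e-03  3.139e+00] rows>= 4.0
```

View pics/w1.png

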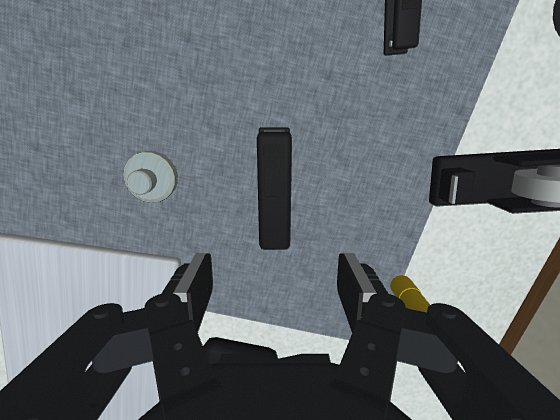

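>>> play_rows([
  [[0.001, -0.001, 0.05], [0, 0, 0], 0.75],
  [[0.001, -0.001, 0.1], [0, 0, 0], 0.75],
  [[0.001, -0.001, 0.15], [0, 0, 0], 0.75],
  [[0.001, -0.001, 0.185], [0, 0, 0], 0.75],
  [[0.001, -0.001, 0.185], [0, 0, 0], 0.75],
  [[0.001, -0.001, 0.185], [0, 0, 0], 0.2],
  [[0.001, -0.001, 0.185], [0, 0, 0], 0.2],
  [[0.001, -0.001, 0.185], [0, 0, 0], 0.2],
  [[0.001, -0.001, 0.185], [0, 0, 0], 0.2],
  [[0.001, -0.001, 0.185], [0, 0, 0], 0.2],
], force=50)

```text
t: 3.9
tcp_pos: [0.5893, -0.3682, 0.0185]
tool_rot: [0.619, 0.785, -0.0, 0.003]
force: [-0.0, -1.4, 7.6]
finger_gap: 0.391
```

```bash
python3 - <<'E'
from h import *
s=manip.sense();print(np.round(s["tcp_pos"],4),s["finger_gap"],s["force"])
E
```

```text
[ 0.5893 -0.3682  0.0185] 0.39090861647070574 [-0.04599091 -1.37377933  7.57088996]
```

>>> play_rows([
  [[0, 0, -0.04], [0, 0, 0], 0.2],
  [[0, 0, -0.08], [0, 0, 0], 0.2],
  [[0, 0, -0.1], [0, 0, 0], 0.2],
  [[0, 0, -0.1], [0, 0, 0], 0.2],
], force=50)

```text
t: 4.3
tcp_pos: [0.5896, -0.368, 0.1197]
tool_rot: [0.619, 0.785, -0.0, 0.004]
force: [0.6, -0.3, -2.2]
finger_gap: 0.391
```

```bash
python3 - <<'E'
from h import *
wrist("w2",["stapler_mid"],[(.05,.25)])
plan([.4495,.0005,.115],90.5)
print(manip.sense()["force"])
E
```

```text
stapler_mid 0.88 [230.3, 138.1, 86.8, 220.3] 16701 (array([ 586.1, -353.1]), array([34.1, 96.8]), 14.1) zmax 156.0
t 4.4 tcp [ 0.587  -0.3659  0.1151] q [-0.72  0.75  1.34  0.    1.05 -0.95] gap 0.387
shift [ 0.3884 -0.048   0.0004] rot [ 0.000e+00 -1.000e-03 -1.343e+00] alt [-1.000e-03 -0.000e+00  1.798e+00] rows>= 9.0
[-0.96133402  0.04817393 -3.7453977 ]
```

View pics/w2.png

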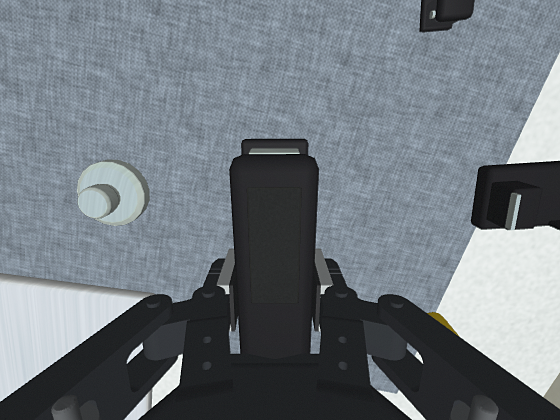

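>>> play_rows([
  [[0.389, -0.047, 0], [0, 0, -1.343], 0.2],
  [[0.389, -0.047, 0], [0, 0, -1.343], 0.2],
  [[0.389, -0.047, 0], [0, 0, -1.343], 0.2],
  [[0.389, -0.047, 0], [0, 0, -1.343], 0.2],
  [[0.389, -0.047, 0], [0, 0, -1.343], 0.2],
  [[0.389, -0.047, 0], [0, 0, -1.343], 0.2],
  [[0.389, -0.047, 0], [0, 0, -1.343], 0.2],
  [[0.389, -0.047, 0], [0, 0, -1.343], 0.2],
  [[0.389, -0.047, 0], [0, 0, -1.343], 0.2],
  [[0.389, -0.047, 0], [0, 0, -1.343], 0.2],
])

```text
t: 5.4
tcp_pos: [0.4489, 0.0023, 0.114]
tool_rot: [-0.005, 1.0, 0.0, -0.002]
force: [0.4, 0.4, -2.3]
finger_gap: 0.389
```

```bash
python3 - <<'E'
from h import *
wrist("w3",["stapler_mid","slips","tray"],[(.08,.25),(.018,.035),(.03,.045)])
plan([.4488,.0005,.016],90.5)
im,d=manip.snapshot("top");cv2.imwrite("pics/top3.png",im[:,:,::-1])
E
```

```text
stapler_mid 0.65 [229.9, 138.8, 89.8, 221.5] 17067 (array([434.5,   1.3]), array([98. , 36.3]), 0.9) zmax 151.0
slips 0.87 [45.7, 112.3, 161.8, 175.2] 23466 (array([ 449.1, -113.6]), array([148.5, 108.4]), 0.4) zmax 26.0
tray 0.62 [323.5, 105.1, 202.4, 211.9] 3301 (array([453.7, 113.1]), array([123.3, 168.2]), 87.9) zmax 36.0
t 5.6 tcp [ 4.513e-01 -1.000e-04  1.148e-01] q [-0.25  0.5   1.97 -0.    0.67 -1.82] gap 0.389
shift [0.0025 0.0006 0.0988] rot [ 0.    -0.    -0.004] alt [-1.000e-03 -0.000e+00  3.138e+00] rows>= 2.0
```

View pics/w3.png

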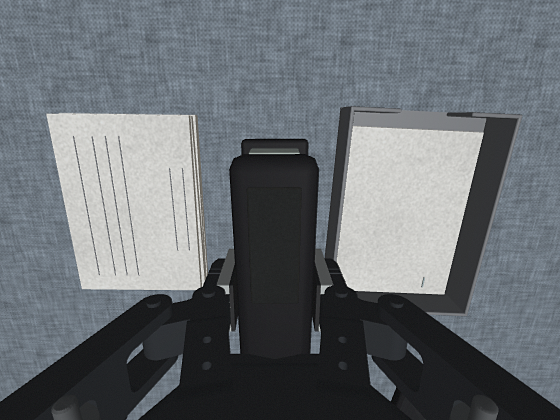

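>>> play_rows([
  [[0.001, 0, 0.04], [0, 0, -0.004], 0.2],
  [[0.001, 0, 0.07], [0, 0, -0.004], 0.2],
  [[0.001, 0, 0.085], [0, 0, -0.004], 0.2],
  [[0.001, 0, 0.092], [0, 0, -0.004], 0.2],
  [[0.001, 0, 0.096], [0, 0, -0.004], 0.2],
  [[0.001, 0, 0.098], [0, 0, -0.004], 0.2],
  [[0.001, 0, 0.098], [0, 0, -0.004], 0.2],
  [[0.001, 0, 0.098], [0, 0, -0.004], 0.2],
])

```text
t: 6.45
tcp_pos: [0.4506, 0.0003, 0.0184]
tool_rot: [-0.006, 1.0, -0.0, 0.001]
force: [-2.2, -0.7, 4.6]
finger_gap: 0.39
```

```bash
python3 - <<'E'
from h import *
s=manip.sense();print(np.round(s["tcp_pos"],4),s["finger_gap"],s["force"])
E
```

```text
[4.506e-01 3.000e-04 1.840e-02] 0.3903024462136923 [-2.1644801  -0.67698721  4.62855745]
```

>>> play_rows([
  [[0, 0, 0], [0, 0, 0], 0.7],
  [[0, 0, 0], [0, 0, 0], 0.7],
  [[0, 0, 0], [0, 0, 0], 0.7],
  [[0, 0, -0.03], [0, 0, 0], 0.7],
  [[0, 0, -0.08], [0, 0, 0], 0.7],
  [[0, 0, -0.13], [0, 0, 0], 0.7],
  [[0, 0, -0.18], [0, 0, 0], 0.7],
  [[0, 0, -0.18], [0, 0, 0], 0.7],
])

```text
t: 7.25
tcp_pos: [0.4542, -0.0001, 0.2033]
tool_rot: [-0.006, 1.0, -0.002, 0.007]
force: [1.0, -0.1, -0.3]
finger_gap: 0.698
```

```bash
python3 - <<'E'
from h import *
wrist("w4",["stapler_mid","slips","tray"],[(.035,.07),(.018,.035),(.03,.045)])
plan([.45,.405,.2],-11.4)
E
```

```text
stapler_mid 0.78 [260.8, 117.6, 30.8, 124.7] 3866 (array([452.1,   0.7]), array([125.3,  34. ]), 1.1) zmax 54.0
slips 0.67 [111.3, 105.6, 115.9, 132.6] 13238 (array([ 449.2, -113.4]), array([148.5, 108.2]), 0.1) zmax 26.0
tray 0.79 [312.2, 96.4, 147.8, 166.8] 1973 (array([453.7, 113.1]), array([122.9, 168.3]), 87.9) zmax 36.0
t 7.45 tcp [0.4488 0.001  0.1963] q [-0.25  0.35  1.9   0.    0.9  -1.83] gap 0.704
shift [-0.0061  0.404  -0.0034] rot [ 0.002 -0.002 -1.36 ] alt [-0.002 -0.003  1.782] rows>= 10.0
```

View pics/w4.png

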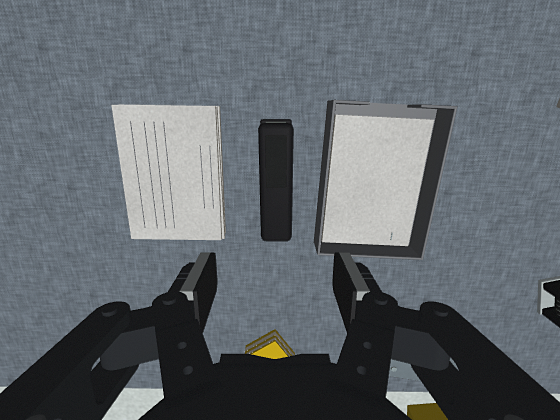

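>>> play_rows([
  [[-0.006, 0.404, -0.003], [0, 0, -1.36], 0.8],
  [[-0.006, 0.404, -0.003], [0, 0, -1.36], 0.8],
  [[-0.006, 0.404, -0.003], [0, 0, -1.36], 0.8],
  [[-0.006, 0.404, -0.003], [0, 0, -1.36], 0.8],
  [[-0.006, 0.404, -0.003], [0, 0, -1.36], 0.8],
  [[-0.006, 0.404, -0.003], [0, 0, -1.36], 0.8],
  [[-0.006, 0.404, -0.003], [0, 0, -1.36], 0.8],
  [[-0.006, 0.404, -0.003], [0, 0, -1.36], 0.8],
  [[-0.006, 0.404, -0.003], [0, 0, -1.36], 0.8],
  [[-0.006, 0.404, -0.003], [0, 0, -1.36], 0.8],
])

```text
t: 8.45
tcp_pos: [0.4493, 0.4057, 0.1971]
tool_rot: [-0.635, 0.773, 0.0, -0.003]
force: [0.3, 0.3, -0.3]
finger_gap: 0.791
```

```bash
python3 - <<'E'
from h import *
wrist("w5",["staple_box_mid","eraser_mid"],[(.022,.045),(.005,.02)])
plan([.45,.405,.005],-11.5)
E
```

```text
staple_box_mid 0.93 [256.7, 155.6, 37.3, 62.1] 2109 (array([449.5, 405.2]), array([60.1, 39.9]), 77.9) zmax 32.0
eraser_mid 0.85 [332.6, 73.8, 40.9, 19.1] 860 (array([351.8, 315. ]), array([18.7, 42.9]), 80.7) zmax 14.0
t 8.6 tcp [0.4502 0.4033 0.1985] q [ 0.55  0.54  1.52 -0.    1.09 -2.39] gap 0.801
shift [-0.0022  0.      0.1935] rot [ 0.003 -0.003 -0.001] alt [-0.005 -0.005  3.14 ] rows>= 4.0
```

View pics/w5.png

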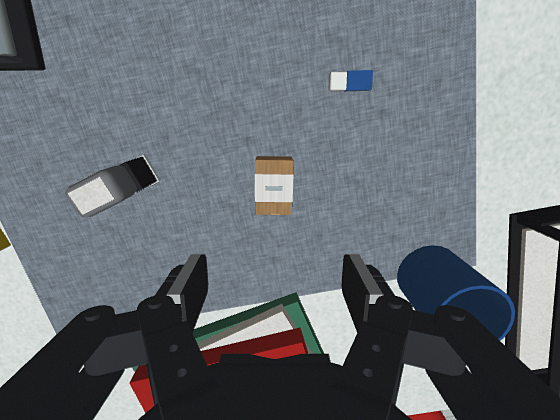

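>>> play_rows([
  [[-0.002, 0, 0.05], [0, 0, 0], 0.8],
  [[-0.002, 0, 0.1], [0, 0, 0], 0.8],
  [[-0.002, 0, 0.15], [0, 0, 0], 0.8],
  [[-0.002, 0, 0.175], [0, 0, 0], 0.8],
  [[-0.002, 0, 0.19], [0, 0, 0], 0.8],
  [[-0.002, 0, 0.19], [0, 0, 0], 0.8],
  [[-0.002, 0, 0.19], [0, 0, 0], 0.3],
  [[-0.002, 0, 0.19], [0, 0, 0], 0.3],
  [[-0.002, 0, 0.19], [0, 0, 0], 0.3],
  [[-0.002, 0, 0.19], [0, 0, 0], 0.3],
], force=30)

```text
t: 9.6
tcp_pos: [0.4528, 0.4074, 0.0124]
tool_rot: [-0.634, 0.774, -0.0, 0.002]
force: [0.3, -0.7, 7.5]
finger_gap: 0.458
```

>>> play_rows([
  [[0, 0, 0], [0, 0, 0], 0.3],
  [[0, 0, -0.04], [0, 0, 0], 0.3],
  [[0, 0, -0.09], [0, 0, 0], 0.3],
  [[0, 0, -0.11], [0, 0, 0], 0.3],
  [[0, 0, -0.11], [0, 0, 0], 0.3],
  [[0, 0, -0.11], [0, 0, 0], 0.3],
])

```text
t: 10.2
tcp_pos: [0.451, 0.4065, 0.1205]
tool_rot: [-0.634, 0.774, -0.0, 0.0]
force: [-0.5, 0.1, -0.7]
finger_gap: 0.457
```

```bash
python3 - <<'E'
from h import *
wrist("w6",["staple_box_mid"],[(.07,.25)])
plan([.555,.0015,.115],90.7)
E
```

```text
staple_box_mid 0.8 [231.4, 199.1, 88.4, 132.2] 10794 (array([450.7, 404.2]), array([61. , 40.2]), 78.4) zmax 139.0
t 10.3 tcp [0.4501 0.4059 0.1187] q [ 0.55  0.65  1.57  0.    0.92 -2.39] gap 0.459
shift [ 0.3758 -0.1826  0.0041] rot [ 1.00e-03 -4.00e-03  1.36e+00] alt [ 4.000e-03  1.000e-03 -1.782e+00] rows>= 10.0
```

View pics/w6.png

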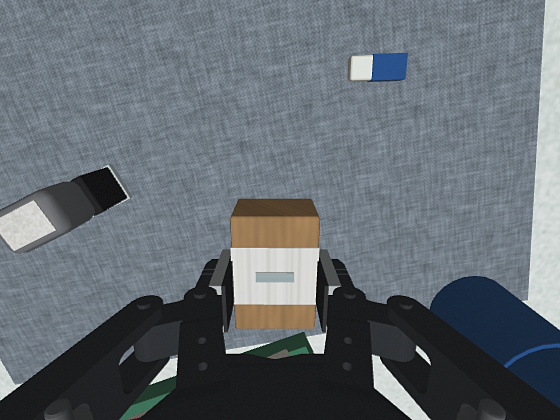

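>>> play_rows([
  [[0.375, -0.184, 0.004], [0, 0, 1.36], 0.3],
  [[0.375, -0.184, 0.004], [0, 0, 1.36], 0.3],
  [[0.375, -0.184, 0.004], [0, 0, 1.36], 0.3],
  [[0.375, -0.184, 0.004], [0, 0, 1.36], 0.3],
  [[0.375, -0.184, 0.004], [0, 0, 1.36], 0.3],
  [[0.375, -0.184, 0.004], [0, 0, 1.36], 0.3],
  [[0.375, -0.184, 0.004], [0, 0, 1.36], 0.3],
  [[0.375, -0.184, 0.004], [0, 0, 1.36], 0.3],
  [[0.375, -0.184, 0.004], [0, 0, 1.36], 0.3],
  [[0.375, -0.184, 0.004], [0, 0, 1.36], 0.3],
])

```text
t: 11.3
tcp_pos: [0.558, -0.0003, 0.1145]
tool_rot: [-0.003, 1.0, 0.0, -0.001]
force: [-0.5, 1.0, -1.4]
finger_gap: 0.46
```

>>> play_rows([
  [[0, 0, 0], [0, 0, 0], 0.3],
  [[0, 0, 0], [0, 0, 0], 0.3],
])

```text
t: 11.5
tcp_pos: [0.5564, 0.0042, 0.1153]
tool_rot: [-0.008, 1.0, 0.0, -0.001]
force: [-0.2, -0.8, -1.2]
finger_gap: 0.462
```

```bash
python3 - <<'E'
from h import *
wrist("w7",["staple_box_mid","stapler_mid"],[(.07,.25),(.035,.06)])
plan([.5565,.002,.011],90.7)
E
```

```text
staple_box_mid 0.89 [229.7, 197.1, 89.1, 134.2] 10864 (array([553.8,   3.4]), array([60.8, 42.2]), 0.8) zmax 134.0
stapler_mid none
t 11.65 tcp [0.5572 0.0043 0.116 ] q [-0.19  0.6   1.7   0.    0.84 -1.78] gap 0.462
shift [ 0.0006 -0.0023  0.105 ] rot [ 0.    -0.001  0.003] alt [ 2.000e-03  1.000e-03 -3.139e+00] rows>= 3.0
```

View pics/w7.png

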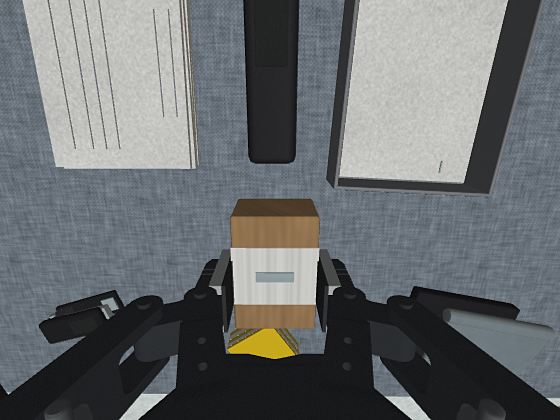

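>>> play_rows([
  [[0, -0.002, 0.05], [0, 0, 0.003], 0.3],
  [[0, -0.002, 0.08], [0, 0, 0.003], 0.3],
  [[0, -0.002, 0.095], [0, 0, 0.003], 0.3],
  [[0, -0.002, 0.101], [0, 0, 0.003], 0.3],
  [[0, -0.002, 0.105], [0, 0, 0.003], 0.3],
  [[0, -0.002, 0.106], [0, 0, 0.003], 0.3],
  [[0, -0.002, 0.106], [0, 0, 0.003], 0.3],
])

```text
t: 12.35
tcp_pos: [0.5573, 0.0017, 0.0124]
tool_rot: [-0.005, 1.0, 0.0, -0.0]
force: [-3.0, 1.5, 8.0]
finger_gap: 0.46
```

```bash
python3 - <<'E'
from h import *
s=manip.sense();print(np.round(s["tcp_pos"],4),s["finger_gap"],s["force"])
E
```

```text
[0.5573 0.0017 0.0124] 0.46041762985054385 [-2.99759819  1.54148505  8.03353138]
```

>>> play_rows([
  [[0, 0, 0], [0, 0, 0], 0.7],
  [[0, 0, 0], [0, 0, 0], 0.7],
  [[0, 0, 0], [0, 0, 0], 0.7],
  [[0, 0, -0.03], [0, 0, 0], 0.7],
  [[0, 0, -0.08], [0, 0, 0], 0.7],
  [[0, 0, -0.13], [0, 0, 0], 0.7],
  [[0, 0, -0.18], [0, 0, 0], 0.7],
  [[0, 0, -0.22], [0, 0, 0], 0.7],
  [[0, 0, -0.22], [0, 0, 0], 0.7],
  [[0, 0, -0.22], [0, 0, 0], 0.7],
])

```text
t: 13.35
tcp_pos: [0.5582, 0.0007, 0.2314]
tool_rot: [-0.005, 1.0, -0.0, 0.001]
force: [-1.8, 1.1, -1.0]
finger_gap: 0.704
```

```bash
python3 - <<'E'
from h import *
wrist("w8",["staple_box_mid","stapler_mid"],[(.022,.045),(.035,.06)])
plan([.606,.368,.23],105)
E
```

```text
staple_box_mid 0.82 [257.0, 147.7, 36.2, 56.2] 1772 (array([555.1,   1.9]), array([60.5, 40.5]), 0.2) zmax 32.0
stapler_mid 0.9 [259.5, 8.1, 31.8, 137.4] 4347 (array([452.4,   0.9]), array([126.2,  34. ]), 0.4) zmax 55.0
t 13.5 tcp [0.5565 0.001  0.2285] q [-0.2   0.44  1.61 -0.    1.1  -1.78] gap 0.7
shift [-0.0528  0.3665 -0.0014] rot [ 0.001 -0.004 -0.253] alt [-6.000e-03 -2.000e-03  2.889e+00] rows>= 8.0
```

View pics/w8.png

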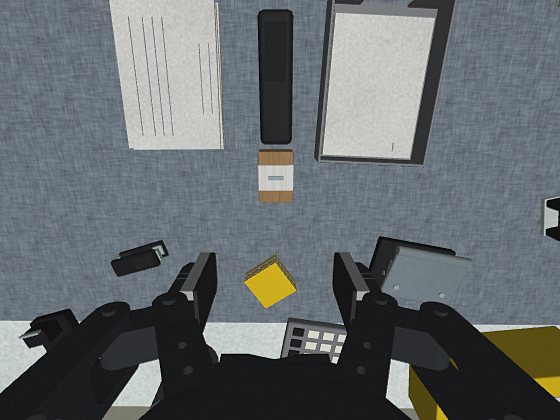

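>>> play_rows([
  [[-0.053, 0.367, -0.001], [0, 0, -0.253], 0.75],
  [[-0.053, 0.367, -0.001], [0, 0, -0.253], 0.75],
  [[-0.053, 0.367, -0.001], [0, 0, -0.253], 0.75],
  [[-0.053, 0.367, -0.001], [0, 0, -0.253], 0.75],
  [[-0.053, 0.367, -0.001], [0, 0, -0.253], 0.75],
  [[-0.053, 0.367, -0.001], [0, 0, -0.253], 0.75],
  [[-0.053, 0.367, -0.001], [0, 0, -0.253], 0.75],
  [[-0.053, 0.367, -0.001], [0, 0, -0.253], 0.75],
  [[-0.053, 0.367, -0.001], [0, 0, -0.253], 0.75],
  [[-0.053, 0.367, -0.001], [0, 0, -0.253], 0.75],
])

```text
t: 14.5
tcp_pos: [0.6064, 0.3678, 0.2287]
tool_rot: [-0.131, 0.991, -0.001, -0.002]
force: [0.0, -0.5, -0.6]
finger_gap: 0.752
```

```bash
python3 - <<'E'
from h import *
wrist("w9",["date_stamp_mid"],[(.07,.095)])
plan([.6065,.368,.046],105)
E
```

```text
date_stamp_mid 0.68 [258.0, 155.7, 30.6, 59.1] 1451 (array([605.7, 367.5]), array([48. , 31.7]), 15.7) zmax 86.0
t 14.6 tcp [0.607  0.3666 0.2299] q [ 0.39  0.65  1.2  -0.    1.3  -1.45] gap 0.748
shift [-0.0004  0.0017  0.1839] rot [-0.001 -0.003 -0.001] alt [-5.000e-03  1.000e-03  3.141e+00] rows>= 4.0
```

View pics/w9.png

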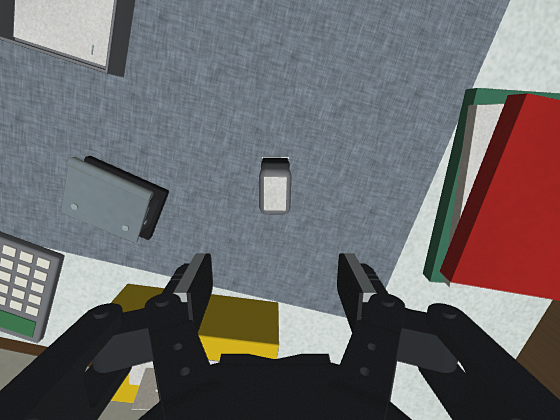

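>>> play_rows([
  [[0, 0.001, 0.05], [0, 0, -0.01], 0.75],
  [[0, 0.001, 0.1], [0, 0, -0.01], 0.75],
  [[0, 0.001, 0.15], [0, 0, -0.01], 0.75],
  [[0, 0.001, 0.175], [0, 0, -0.01], 0.75],
  [[0, 0.001, 0.184], [0, 0, -0.01], 0.75],
  [[0, 0.001, 0.184], [0, 0, -0.01], 0.75],
  [[0, 0.001, 0.184], [0, 0, -0.01], 0.2],
  [[0, 0.001, 0.184], [0, 0, -0.01], 0.2],
  [[0, 0.001, 0.184], [0, 0, -0.01], 0.2],
  [[0, 0.001, 0.184], [0, 0, -0.01], 0.2],
], force=30)

```text
t: 15.6
tcp_pos: [0.609, 0.3697, 0.0501]
tool_rot: [-0.136, 0.991, 0.0, 0.002]
force: [-0.7, -1.2, 6.2]
finger_gap: 0.372
```

>>> play_rows([
  [[0, 0, 0], [0, 0, 0], 0.2],
  [[0, 0, -0.04], [0, 0, 0], 0.2],
  [[0, 0, -0.09], [0, 0, 0], 0.2],
  [[0, 0, -0.12], [0, 0, 0], 0.2],
  [[0, 0, -0.12], [0, 0, 0], 0.2],
  [[0, 0, -0.12], [0, 0, 0], 0.2],
])

```text
t: 16.2
tcp_pos: [0.6071, 0.3694, 0.1683]
tool_rot: [-0.136, 0.991, 0.0, 0.001]
force: [0.5, 0.1, -2.5]
finger_gap: 0.37
```

```bash
python3 - <<'E'
from h import *
wrist("w10",["date_stamp_mid"],[(.18,.28)])
plan([.449,-.2025,.166],90.5)
E
```

```text
date_stamp_mid 0.57 [237.3, 188.2, 76.1, 145.2] 7808 (array([603. , 367.7]), array([47.6, 33.4]), 14.7) zmax 204.0
t 16.3 tcp [0.6057 0.3686 0.1655] q [ 0.39  0.71  1.26  0.    1.18 -1.45] gap 0.372
shift [ 0.3045 -0.508   0.0009] rot [-0.001 -0.004  0.264] alt [ 6.000e-03 -1.000e-03 -2.878e+00] rows>= 12.0
```

View pics/w10.png

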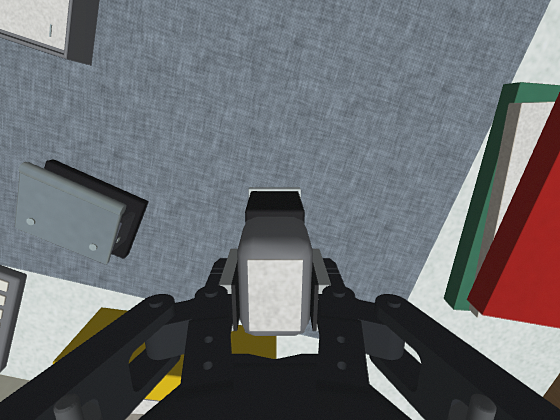

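>>> play_rows([
  [[0.303, -0.508, 0.001], [0, 0, 0.264], 0.2],
  [[0.303, -0.508, 0.001], [0, 0, 0.264], 0.2],
  [[0.303, -0.508, 0.001], [0, 0, 0.264], 0.2],
  [[0.303, -0.508, 0.001], [0, 0, 0.264], 0.2],
  [[0.303, -0.508, 0.001], [0, 0, 0.264], 0.2],
  [[0.303, -0.508, 0.001], [0, 0, 0.264], 0.2],
  [[0.303, -0.508, 0.001], [0, 0, 0.264], 0.2],
  [[0.303, -0.508, 0.001], [0, 0, 0.264], 0.2],
  [[0.303, -0.508, 0.001], [0, 0, 0.264], 0.2],
  [[0.303, -0.508, 0.001], [0, 0, 0.264], 0.2],
])

```text
t: 17.3
tcp_pos: [0.474, -0.1145, 0.1649]
tool_rot: [-0.004, 1.0, 0.001, -0.002]
force: [1.0, 0.1, -1.4]
finger_gap: 0.367
```

```bash
python3 - <<'E'
from h import *
plan([.451,-.2025,.166],90.5)
E
```

```text
t 17.3 tcp [ 0.474  -0.1145  0.1649] q [-0.47  0.45  1.84  0.    0.86 -2.05] gap 0.367
shift [ 0.0237 -0.0878 -0.0012] rot [ 0.002 -0.003 -0.   ] alt [-5.000e-03 -3.000e-03  3.141e+00] rows>= 2.0
```

>>> play_rows([
  [[0.023, -0.088, -0.001], [0, 0, 0], 0.2],
  [[0.023, -0.088, -0.001], [0, 0, 0], 0.2],
  [[0.023, -0.088, -0.001], [0, 0, 0], 0.2],
  [[0.023, -0.088, -0.001], [0, 0, 0], 0.2],
])

```text
t: 17.7
tcp_pos: [0.4524, -0.2016, 0.166]
tool_rot: [-0.003, 1.0, 0.001, -0.001]
force: [0.1, 1.0, -2.1]
finger_gap: 0.371
```

```bash
python3 - <<'E'
from h import *
wrist("w11",["date_stamp_mid","slips"],[(.19,.28),(.018,.035)])
plan([.451,-.2025,.049],90.5)
E
```

```text
date_stamp_mid 0.97 [236.0, 185.0, 74.5, 152.1] 7189 (array([ 447.9, -201.2]), array([46.6, 32.5]), 0.1) zmax 202.0
slips 0.87 [306.4, 107.6, 120.8, 150.9] 15757 (array([ 449.4, -113.4]), array([148.8, 107.6]), 0.3) zmax 26.0
t 17.85 tcp [ 0.4532 -0.1997  0.1666] q [-0.64  0.45  1.82  0.    0.87 -2.22] gap 0.369
shift [ 0.0019 -0.003   0.1176] rot [ 0.002 -0.002  0.001] alt [ 3.000e-03  3.000e-03 -3.141e+00] rows>= 3.0
```

View pics/w11.png

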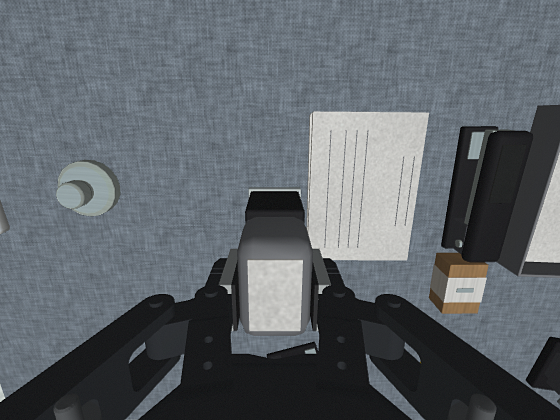

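>>> play_rows([
  [[0, -0.002, 0.05], [0, 0, 0], 0.2],
  [[0, -0.002, 0.09], [0, 0, 0], 0.2],
  [[0, -0.002, 0.105], [0, 0, 0], 0.2],
  [[0, -0.002, 0.112], [0, 0, 0], 0.2],
  [[0, -0.002, 0.117], [0, 0, 0], 0.2],
  [[0, -0.002, 0.119], [0, 0, 0], 0.2],
  [[0, -0.002, 0.119], [0, 0, 0], 0.2],
])

```text
t: 18.55
tcp_pos: [0.4543, -0.203, 0.05]
tool_rot: [-0.005, 1.0, -0.0, 0.001]
force: [-0.9, 1.6, 3.0]
finger_gap: 0.369
```

```bash
python3 - <<'E'
from h import *
s=manip.sense();print(np.round(s["tcp_pos"],4),s["finger_gap"],s["force"])
E
```

```text
[ 0.4543 -0.203   0.05  ] 0.36909207706169495 [-0.86248584  1.63520562  3.04151141]
```

>>> play_rows([
  [[0, 0, 0.001], [0, 0, 0], 0.2],
  [[0, 0, 0.001], [0, 0, 0], 0.6],
  [[0, 0, 0.001], [0, 0, 0], 0.7],
  [[0, 0, 0.001], [0, 0, 0], 0.7],
  [[0, 0, -0.03], [0, 0, 0], 0.7],
  [[0, 0, -0.07], [0, 0, 0], 0.7],
  [[0, 0, -0.12], [0, 0, 0], 0.7],
  [[0, 0, -0.17], [0, 0, 0], 0.7],
  [[0, 0, -0.17], [0, 0, 0], 0.7],
  [[0, 0, -0.17], [0, 0, 0], 0.7],
])

```text
t: 19.55
tcp_pos: [0.4543, -0.2038, 0.2198]
tool_rot: [-0.004, 1.0, -0.001, 0.001]
force: [0.1, -0.0, -0.6]
finger_gap: 0.699
```

```bash
python3 - <<'E'
from h import *
wrist("w12",["date_stamp_mid","slips","stapler_mid"],[(.06,.1),(.018,.035),(.035,.06)])
plan([.451,-.39,.2],90.5)
E
```

```text
date_stamp_mid 0.36 [412.0, 233.2, 49.4, 52.4] 0  zmax 32.0
slips 0.56 [301.4, 107.6, 104.3, 127.0] 11815 (array([ 450.1, -113.8]), array([149.6, 107.4]), 0.5) zmax 26.0
stapler_mid 0.6 [423.2, 122.0, 69.4, 116.0] 3805 (array([ 4.519e+02, -4.000e-01]), array([124.4,  34.3]), 1.2) zmax 54.0
t 19.75 tcp [ 0.4526 -0.2027  0.2167] q [-0.65  0.38  1.76 -0.    1.   -2.23] gap 0.701
shift [ 0.0031 -0.1873  0.0163] rot [ 0.003 -0.003 -0.001] alt [-0.005 -0.004  3.141] rows>= 4.0
```

View pics/w12.png

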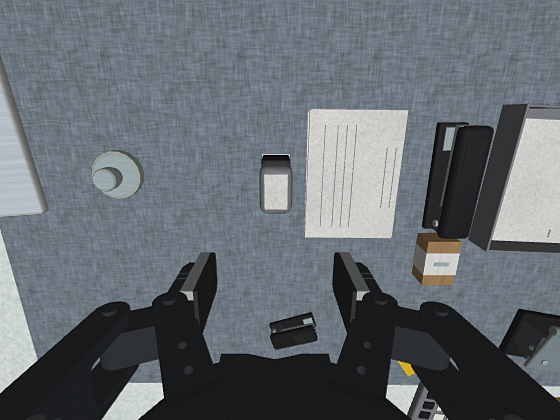

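>>> play_rows([
  [[0.003, -0.187, 0.016], [0, 0, 0.7], 0.6],
  [[0.003, -0.187, 0.016], [0, 0, 0.7], 0.6],
  [[0.003, -0.187, 0.016], [0, 0, 0.7], 0.6],
  [[0.003, -0.187, 0.016], [0, 0, 0.7], 0.6],
  [[0.003, -0.187, 0.016], [0, 0, 0.7], 0.6],
  [[0.003, -0.187, 0.016], [0, 0, 0.7], 0.6],
  [[0.003, -0.187, 0.016], [0, 0, 0.7], 0.6],
])

```text
t: 20.45
tcp_pos: [0.4515, -0.3894, 0.2008]
tool_rot: [0.338, 0.941, 0.001, -0.002]
force: [-0.2, 0.1, -0.0]
finger_gap: 0.601
```

```bash
python3 - <<'E'
from h import *
wrist("w13",["weight_mid"],[(.036,.06)])
c=manip.camera_model("top");im,d=manip.snapshot("top")
p=world(d,c,np.ones(d.shape,bool)); q=p[(p[:,2]>.065)&(p[:,2]<.095)&(abs(p[:,0]-.45)<.06)&(abs(p[:,1]+.203)<.05)]
print("stamp top",len(q),rect(q),q[:,2].max())
plan([.451,-.391,.012],50)
E
```

```text
weight_mid 0.61 [248.7, 157.6, 48.8, 55.1] 459 (array([ 451. , -392.5]), array([24.3, 25.2]), 51.3) zmax 41.0
stamp top 265 (array([ 450.4, -201. ]), array([31.7, 47.1]), 87.8) 0.08974764700248035
t 20.6 tcp [ 0.4522 -0.3893  0.2021] q [-0.9   0.52  1.53  0.    1.08 -1.78] gap 0.602
shift [-0.0004 -0.0022  0.1901] rot [ 0.    -0.001  0.009] alt [ 2.000e-03  1.000e-03 -3.133e+00] rows>= 4.0
```

View pics/w13.png

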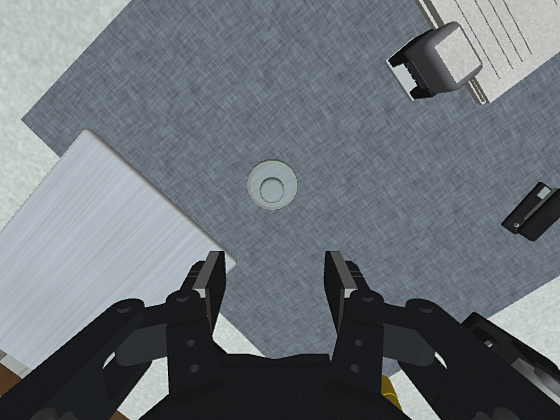

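>>> play_rows([
  [[0, -0.003, 0.05], [0, 0, 0], 0.6],
  [[0, -0.003, 0.1], [0, 0, 0], 0.6],
  [[0, -0.003, 0.15], [0, 0, 0], 0.6],
  [[0, -0.003, 0.175], [0, 0, 0], 0.6],
  [[0, -0.003, 0.183], [0, 0, 0], 0.6],
  [[0, -0.003, 0.183], [0, 0, 0], 0.6],
  [[0, -0.003, 0.183], [0, 0, 0], 0.1],
  [[0, -0.003, 0.183], [0, 0, 0], 0.1],
  [[0, -0.003, 0.183], [0, 0, 0], 0.1],
  [[0, -0.003, 0.183], [0, 0, 0], 0.1],
], force=50)

```text
t: 21.6
tcp_pos: [0.4515, -0.394, 0.0218]
tool_rot: [0.339, 0.941, -0.001, 0.002]
force: [1.0, 0.1, 6.5]
finger_gap: 0.277
```

>>> play_rows([
  [[0, 0, 0], [0, 0, 0], 0.1],
  [[0, 0, -0.04], [0, 0, 0], 0.1],
  [[0, 0, -0.08], [0, 0, 0], 0.1],
  [[0, 0, -0.12], [0, 0, 0], 0.1],
  [[0, 0, -0.14], [0, 0, 0], 0.1],
  [[0, 0, -0.14], [0, 0, 0], 0.1],
  [[0, 0, -0.14], [0, 0, 0], 0.1],
])

```text
t: 22.3
tcp_pos: [0.4498, -0.3922, 0.1592]
tool_rot: [0.339, 0.941, 0.0, -0.0]
force: [-0.3, -0.1, -4.2]
finger_gap: 0.276
```

```bash
python3 - <<'E'
from h import *
wrist("w14",["weight_mid"],[(.1,.3)])
plan([.4495,-.1133,.16],50)
E
```

```text
weight_mid 0.95 [224.4, 197.4, 101.7, 102.8] 6367 (array([ 448.2, -388.5]), array([52.4, 55.9]), 84.2) zmax 178.0
t 22.4 tcp [ 0.4492 -0.3915  0.1575] q [-0.9   0.58  1.57 -0.    0.99 -1.78] gap 0.281
shift [ 0.1772  0.2144 -0.0015] rot [ 0.001 -0.004  0.006] alt [ 7.000e-03  1.000e-03 -3.135e+00] rows>= 6.0
```

View pics/w14.png

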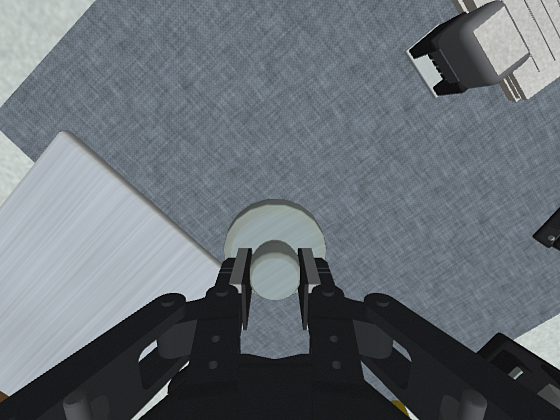

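>>> play_rows([
  [[0.177, 0.214, -0.003], [0, 0, 0.006], 0.1],
  [[0.177, 0.214, -0.003], [0, 0, 0.006], 0.1],
  [[0.177, 0.214, -0.003], [0, 0, 0.006], 0.1],
  [[0.177, 0.214, -0.003], [0, 0, 0.006], 0.1],
  [[0.177, 0.214, -0.003], [0, 0, 0.006], 0.1],
  [[0.177, 0.214, -0.003], [0, 0, 0.006], 0.1],
  [[0.177, 0.214, -0.003], [0, 0, 0.006], 0.1],
  [[0.177, 0.214, -0.003], [0, 0, 0.006], 0.1],
  [[0.177, 0.214, -0.003], [0, 0, 0.006], 0.1],
])

```text
t: 23.3
tcp_pos: [0.4508, -0.116, 0.1618]
tool_rot: [0.342, 0.94, -0.0, -0.0]
force: [-0.3, -0.0, -3.6]
finger_gap: 0.278
```

```bash
python3 - <<'E'
from h import *
wrist("w15",["weight_mid","slips"],[(.1,.3),(.018,.035)])
plan([.4495,-.1133,.046],50)
E
```

```text
weight_mid 0.71 [358.4, 363.6, 7.8, 11.0] 6 (array([466.5, -93.1]), array([ 0.5, 31.9]), 72.7) zmax 247.0
slips 0.75 [182.8, 91.5, 181.0, 146.5] 12052 (array([ 449.2, -113.6]), array([149.7, 106.2]), 0.9) zmax 26.0
t 23.45 tcp [ 0.4507 -0.1163  0.1622] q [-0.49  0.43  1.89 -0.    0.82 -1.36] gap 0.281
shift [0.0028 0.0015 0.1162] rot [-0.    -0.    -0.001] alt [-0.    0.    3.14] rows>= 3.0
```

View pics/w15.png

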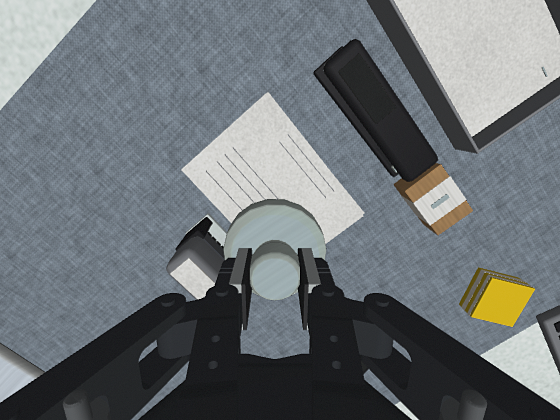

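>>> play_rows([
  [[0.003, 0.001, 0.05], [0, 0, 0], 0.1],
  [[0.003, 0.001, 0.085], [0, 0, 0], 0.1],
  [[0.003, 0.001, 0.103], [0, 0, 0], 0.1],
  [[0.003, 0.001, 0.111], [0, 0, 0], 0.1],
  [[0.003, 0.001, 0.116], [0, 0, 0], 0.1],
  [[0.003, 0.001, 0.117], [0, 0, 0], 0.1],
  [[0.003, 0.001, 0.118], [0, 0, 0], 0.1],
  [[0.003, 0.001, 0.118], [0, 0, 0], 0.1],
])

```text
t: 24.25
tcp_pos: [0.4489, -0.1131, 0.0468]
tool_rot: [0.342, 0.94, -0.0, 0.001]
force: [-4.2, -0.3, 10.2]
finger_gap: 0.279
```

```bash
python3 - <<'E'
from h import *
s=manip.sense();print(np.round(s["tcp_pos"],4),s["finger_gap"],s["force"])
E
```

```text
[ 0.4489 -0.1131  0.0468] 0.2785138182712396 [-4.17796367 -0.34068535 10.15028265]
```

In contact; release and rise, then back off out of the way.

>>> play_rows([
  [[0, 0, 0], [0, 0, 0], 0.55],
  [[0, 0, 0], [0, 0, 0], 0.55],
  [[0, 0, 0], [0, 0, 0], 0.55],
  [[0, 0, -0.03], [0, 0, 0], 0.55],
  [[0, 0, -0.07], [0, 0, 0], 0.55],
  [[0, 0, -0.12], [0, 0, 0], 0.55],
  [[0, 0, -0.17], [0, 0, 0], 0.55],
  [[0, 0, -0.2], [0, 0, 0], 0.55],
  [[0, 0, -0.2], [0, 0, 0], 0.55],
  [[0, 0, -0.2], [0, 0, 0], 0.55],
])

```text
t: 25.25
tcp_pos: [0.4489, -0.1124, 0.2449]
tool_rot: [0.342, 0.94, -0.0, 0.001]
force: [-0.0, -0.5, -1.7]
finger_gap: 0.549
```

```bash
python3 - <<'E'
from h import *
wrist("w16",["weight_mid","slips","stapler_mid","staple_box_mid","date_stamp_mid"],[(.058,.08),(.018,.03),(.035,.06),(.022,.04),(.06,.1)])
c=manip.camera_model("top");im,d=manip.snapshot("top");cv2.imwrite("pics/top16.png",im[:,:,::-1])
E
```

```text
weight_mid 0.73 [251.8, 155.0, 46.5, 47.9] 426 (array([ 448. , -111.7]), array([24.5, 24.7]), 49.7) zmax 66.0
slips 0.7 [199.9, 99.4, 140.9, 143.7] 8427 (array([ 449.6, -114.1]), array([150.5, 107.6]), 0.7) zmax 26.0
stapler_mid 0.71 [304.4, 62.9, 94.6, 104.4] 3698 (array([451.9,   0.7]), array([124.8,  34.3]), 1.0) zmax 54.0
staple_box_mid 0.69 [316.7, 315.2, 15.8, 24.0] 104 (array([ 668.4, -199.2]), array([12.5, 25.2]), 67.4) zmax 32.0
date_stamp_mid 0.88 [191.4, 200.1, 51.2, 54.1] 1194 (array([ 449.7, -201.7]), array([46.3, 30.6]), 1.4) zmax 86.0
```

View pics/w16.png

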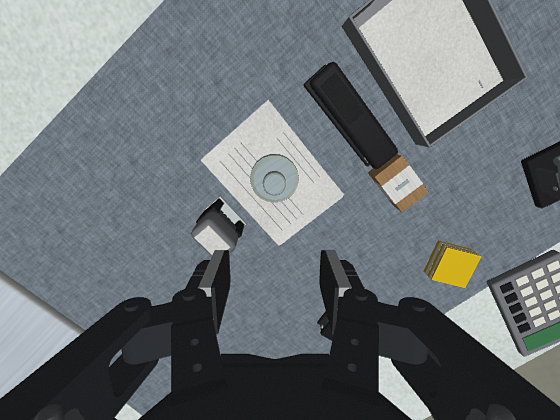

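View pics/top16.png

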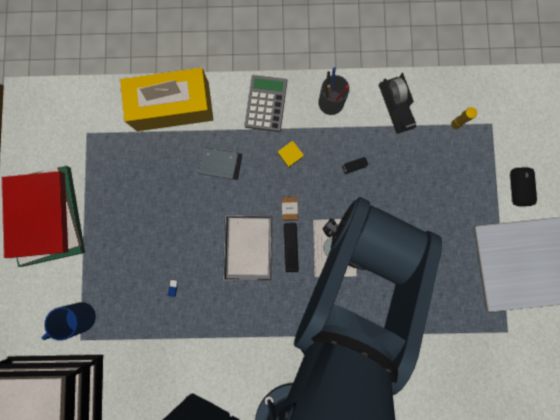

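```bash
python3 - <<'E'
from h import *
c=manip.camera_model("top");im,d=manip.snapshot("top")
for t,(a,b) in {"staple_box_mid":(.024,.04),"stapler_mid":(.04,.07),"mini_stapler_mid":(.025,.05),"note_block_mid":(.018,.03),"eraser_mid":(.005,.02)}.items():
    for r in manip.regions_of("top",t)[:1]:
        p=world(d,c,r["region"]);p=p[(p[:,2]>a)&(p[:,2]<b)]; print(t,round(r["p"],2),rect(p) if len(p)>3 else len(p))
im,d=manip.snapshot("scene");cv2.imwrite("pics/scene16.png",im[:,:,::-1])
E
```

```text
staple_box_mid 0.87 (array([553.9,   2.5]), array([36.9, 58.3]), 88.7)
stapler_mid 0.67 (array([450.6,   1.5]), array([120.7,  33.8]), 1.0)
mini_stapler_mid 0.48 (array([ 668., -176.]), array([24.2, 61. ]), 17.6)
note_block_mid 0.63 (array([703.1,  -3.5]), array([51.9, 51.3]), 34.8)
```

View pics/scene16.png

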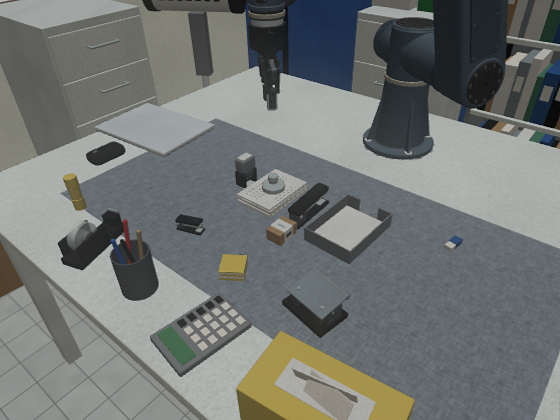

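The scene picture shows everything in place: the stamp standing at (246,170), the weight on the pile at (273,183), the stapler at (308,203) and the box at (282,231). The gripper is clear of all of them.

```bash
python3 -c "
from station import manip
print(manip.sign_off())"
```

```text
the job is handed in; nothing more can be done
None
```

The desk is set out as asked and handed in at about 26 s, in the order stapler, staple box, date stamp, paperweight. The gripper was empty and well clear of everything at the end.

What the last checks showed (all figures are camera estimates, good to about 2 mm):

| Thing | Last check |
|---|---|
| Stapler | About 1 mm off midway between pile and tray, level with the pile's middle, within about 1° of parallel to it |
| Staple box | About 9–10 mm beyond the stapler's far end, within 2 mm of its line |
| Date stamp | Upright, about 18–20 mm off the pile's other long side, level with its middle |
| Paperweight | On the pile, about 2 mm from its middle |

- **Left alone:** I didn't touch the small stapler, hole punch, sticky notes or eraser. The small stapler and sticky notes measured unchanged. The hole punch and eraser I only checked by eye in the pictures.
- **Checks that failed or disagreed:**
  - Two wrist-camera detections picked the wrong object: the box when asked for the stamp, and the small stapler when asked for the box. I remeasured both with the top camera and they agreed with the intended positions.
  - The final top-camera search for the eraser found nothing, but it shows in the pictures where it began.

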